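Tamp the lead charge level and shut the melting pan

TASK

Some of the lead lumps in the pan on the hotplate stand up and keep its lid from closing: with the tamper, press all six down until every lump lies flat on the pan floor (no fingers on the lead), and stand the tamper back upright on its cork mat. Then swing the hinged lid over through its whole arc, without slamming it, until it rests fully shut with nothing binding. Do not press the red button, and leave the jar, ladle, ingot and the two bell sinkers where they are.

Things in the scene. Friction and masses are not known exactly. Their poses are not given: they have to be found in the camera images.
- hotplate: steel hotplate with an open rectangular melting pan fixed on top, immovable. Origin on the bench under the pan's centre, z up; x and y along the pan's sides, the lid hinge along the +y rim. The hotplate reaches from x -150 to +85 mm and y -95 to +95 mm and is 50 mm high; the pan's rim is 89 mm above the bench
- pan_floor (a point): centre of the pan's inner floor, 55 mm above the bench; axes as the hotplate's. Pan 130 x 115 mm outside (x, y), walls 5 mm thick, inside 120 x 105 mm and 34 mm deep. Six lumps in two rows of three: rows at x about +36 and -36 mm, columns at y about -32, 0, +32 mm; a leaning lump rests its high end on the x wall of its row
- lid (a joint): hinge angle of the pan's aluminium lid: 0 = shut flat on the rim, growing as it opens (1.57 = upright, starts 2.0 to 2.4 = leaning back beyond upright to the hotplate's +y side). Stiff hinge: stays where left; about 1 to 4 N at the bar moves it
- lid_hinge (a point): middle of the hinge axis of the lid, 61.5 mm to +y of the pan's centre and 91 mm above the bench; the axis runs along the hotplate's x
- lid_bar (a point): centre of the dark wooden bar on the lid's free edge: 14 mm thick, 90 mm long, parallel to the hinge and 140 mm from it, in the plane of the lid (plate 130 mm wide, 5 mm thick, ending 122 mm from the hinge). With the lid shut it lies 78.5 mm to the hotplate's -y of the pan's centre, 91 mm above the bench
- tamper: tamper standing upright: flat round steel disc 58 mm across and 10 mm thick, brass collar 34 mm across to height 18 mm, then a straight round wooden handle 26 mm across up to 130 mm; 0.35 kg or so. Origin at the centre of the disc's flat underside, z up along the handle
- mat: square cork mat on the bench, 140 x 140 x 4 mm, fixed, where the tamper stands; origin at the centre of its underside
- button (a joint): red push button, 28 mm across, on the hotplate's front deck at x -115, y -45 mm of the hotplate's origin: 0 = up, 0.006 m = pressed in. Leave alone
- jar: cobalt glass jar with steel cap, 70 mm across, 100 mm tall, origin at the centre of its underside. Leave alone
- ladle: chrome ladle, bowl 74 mm across and 30 mm high, handle reaching 240 mm to its -x; origin under the bowl. Leave alone
- ingot: lead ingot 120 x 50 x 26 mm, origin at the centre of its underside. Leave alone
- sinker1: bell-shaped lead sinker, 40 mm across, 50 mm tall, origin at the centre of its underside. Leave alone
- sinker2: a second, equal bell-shaped sinker. Leave alone
- lump1: lead lump: plain grey block 44 x 26 x 20 mm (its x, y, z), 0.24 kg, origin at its centre. In the pan it lies on its 44 x 26 face (centre 10 mm above the pan floor) or leans about 36 degrees on a pan wall, one end standing proud (centre 21 mm, top 42 mm above the floor); a leaning one pressed down on its upper end with up to about 20 N slides down flat
- lump2: lead lump like lump1
- lump3: lead lump like lump1
- lump4: lead lump like lump1
- lump5: lead lump like lump1
- lump6: lead lump like lump1
Not all that is in view belongs to the job. What is shaped like the lump2 but orange or pink is not meant.

How it is judged:
On the way, in this order (a step that is already met when the one before it is completed fails the run):
1. the tamper presses on a lump ((contact force between tamper and lump1 above 0.3 N or contact force between tamper and lump2 above 0.3 N or contact force between tamper and lump3 above 0.3 N or contact force between tamper and lump4 above 0.3 N or contact force between tamper and lump5 above 0.3 N or contact force between tamper and lump6 above 0.3 N)).
2. with the lid still open, all six lumps lie flat in the pan (z of lump1 in the frame of pan_floor between 0.004 and 0.015 m and horizontal distance between each of lump1, lump2, lump3, lump4, lump5, lump6 and pan_floor below 0.075 m and z of lump2 in the frame of pan_floor between 0.004 and 0.015 m and z of lump3 in the frame of pan_floor between 0.004 and 0.015 m and z of lump4 in the frame of pan_floor between 0.004 and 0.015 m and z of lump5 in the frame of pan_floor between 0.004 and 0.015 m and z of lump6 in the frame of pan_floor between 0.004 and 0.015 m and value of joint lid above 1.5 rad), for 0.2 s.
3. the tamper stands upright on its mat, let go, with the lid still open (horizontal distance between tamper and mat below 0.04 m and angle between tamper's own z axis and vertical below 0.1 rad and z of tamper in the frame of mat between 0.001 and 0.008 m and linear speed of tamper below 0.02 m/s and contact force between the fingers and tamper below 0.1 N and value of joint lid above 1.5 rad), for 0.2 s.
4. the lid is shut (value of joint lid below 0.06 rad), for 0.2 s.
At the end, for the whole second after the job is handed in: all six lumps lie in the pan with their centres 4 to 15 mm above its floor; the tamper stands upright (within 0.1 rad) at rest on the cork mat within 40 mm of its centre; the lid is shut to within 0.06 rad (z of lump1 in the frame of pan_floor between 0.004 and 0.015 m and horizontal distance between each of lump1, lump2, lump3, lump4, lump5, lump6 and pan_floor below 0.075 m and z of lump2 in the frame of pan_floor between 0.004 and 0.015 m and z of lump3 in the frame of pan_floor between 0.004 and 0.015 m and z of lump4 in the frame of pan_floor between 0.004 and 0.015 m and z of lump5 in the frame of pan_floor between 0.004 and 0.015 m and z of lump6 in the frame of pan_floor between 0.004 and 0.015 m and horizontal distance between tamper and mat below 0.04 m and angle between tamper's own z axis and vertical below 0.1 rad and z of tamper in the frame of mat between 0.001 and 0.008 m and linear speed of tamper below 0.02 m/s and value of joint lid below 0.06 rad); the robot touches nothing.
It fails at once if the fingers touch a lump (contact force between the fingers and lump1 above 0.5 N or contact force between the fingers and lump2 above 0.5 N or contact force between the fingers and lump3 above 0.5 N or contact force between the fingers and lump4 above 0.5 N or contact force between the fingers and lump5 above 0.5 N or contact force between the fingers and lump6 above 0.5 N).
It fails at once if the lid is slammed (faster than 3 rad/s) (velocity of joint lid below -3 rad/s).
It fails at once if the red button is pressed (by more than half its travel) (value of joint button above 0.003 m).
It fails at once if the jar, ladle, ingot or a sinker is moved by more than 20 mm (distance of any of jar, ladle, ingot, sinker1, sinker2 from where it was at the start of the episode above 0.02 m).
It also fails if it takes over 72 s, if anything falls off the work surface, if the arm or the gripper's body presses on something with over 40 N, if the wrist force passes 120 N, or if a joint passes its speed limit or range.

ROBOT

A 7-joint arm with a two-finger parallel gripper is mounted at the origin on the work surface. World frame = base frame: x ahead of the robot, y to its left, z up, the work surface at z = 0. Lengths are in m, angles in rad, forces in N, time in s.
With the tool pointing down it reaches from about 0.425 to 0.925 m from the base axis. Payload 6.8 kg.
Tool frame: the origin (TCP) lies on the mounting face of the last link; the fingertips stand 173 mm ahead of it and the grasp point (between the pads) lies 155 mm ahead of it (grip_point_offset is the distance from the TCP to the grasp point, in m); x points along the fingers, z is the direction in which the jaws open and shut, and the axes are right-handed (so a half turn about x gives the same grasp; the last joint's range is limited). The gripper opens to 85 mm and grips with 20 to 120 N. Pads are 22 mm wide; open, the fingers measure 114 mm over their backs; the gripper's body (76 mm by 85 mm) begins 54 mm behind the grasp point. The pads swing forward as they close: fully open they stand 13 mm farther back than shut.
Start: joints at [-1.413, 0.477, 0.022, 1.555, -0.011, 1.109, -0.083], TCP at [0.177, 0.651, 0.405] pointing down, gripper open.
Joint ranges: [-2.96, 2.96], [-0.34, 2.1], [-1.41, 1.46], [0.24, 2.44], [-1.37, 4.51], [0.17, 1.92], [-2.96, 2.96]. Speed limits (rad/s): [2.39, 2.39, 3.14, 3.14, 3.14, 3.14, 3.14].

INTERFACE

Orientations are given as a rotation vector (axis times angle).
In Python, from bench import * gives the robot as it stands. The module is installed in compiled form; this text tells all that it offers.
- The arm moves only by the tool servo_tool, never from a script. Its argument "motion" is a list of rows, each a list of 5 numbers: the shift along the tool's x, y, z in m, then the turn about the tool's x in degrees, then the gripper command: -1 is fully open, 1 is shut, values between are in proportion. In form: [[dx, dy, dz, turn, fingers], ...]. A call has 1 to 8 rows; each row is the pose to reach, as a shift and turn from the pose measured when the call began, along the tool's axes at that moment; what a row does not reach only later rows make up. A row lasts 1/10 s, in which the tool goes at most 50 mm and 8.59 degrees, less where a joint would pass 70% of its speed; a pose out of reach is approached as far as the arm can. A call with a gripper value outside its range is refused whole. The fingers move at their own pace and stop on an object; "force" is the grip in N (left out, the last holds). Time passes only in rows, so rows that repeat a pose let the fingers close. It gives the time, the measured TCP pose, the force and the opening at its end, in the units of the state.
- get_obs(): the state, without advancing time (a new reading comes with each control period).
- grab_frame(name): name is "scene" or "top" or "wrist"; returns the picture (384x512x3 uint8, red, green, blue); there is no depth.
- camera_params(name): a dict with "mtx" (3x3 intrinsics, pixels), "world_to_cam" (4x4, takes a point from world to camera coordinates); the wrist camera has in their place "T_tool_cam" (4x4, takes a point from camera to tool coordinates, whose origin is the TCP and whose axes are the tool frame's). Camera axes: x right, y down, z forward; pixel columns grow to the right and rows downward; lengths in m; the calibration is good to about 2 mm. A picture is of the moment at which its call begins: read the wrist's pose just before it. camera_params takes no time and is no camera call.
- hand_in(): hands the job in, once; it reports no verdict.
The state is a dict: "clock": time; "joints": joint angles; "qvel": joint speeds; "tau": joint torques, N m; "tcp_pos": TCP position; "orientation": TCP orientation; "contact_force": force on the tool from outside, world axes, zero at the start; "moment": the same for the moment, N m; "grip_width": finger opening in m.
Only numpy, scipy, OpenCV 4.12 (cv2) and the standard library are available. Lean on these libraries where they do the work, as an engineer would, in place of code of your own. Each camera call takes 0.05 s, during which the arm holds its last target. There are 200 camera calls.

## Working session

There is one attempt and no reset: what is moved stays moved. The work goes in short steps, Python scripts to look and compute and a tool call to move; the robot and the scene stay as the last step left them, time stands still between calls to the robot, and variables do not carry over. Pictures are saved under pics/ and viewed, about 8 in all and at most 12, crops included, and the job is handed in when it is done.

Besides the shell and the picture viewer there is one more tool, called after ">>>" as name([rows], argument=value, ...), one row to a line, values as JSON. servo_tool: Moves the arm, as the interface text tells. Its arguments: {"type":"object","properties":{"motion":{"type":"array","items":{"type":"array","items":{"type":"number"}}},"force":{"type":"number"}},"required":["motion"]}

```bash
mkdir -p pics; cat > h.py <<'E'
from bench import *
import numpy as np, cv2
from scipy.spatial.transform import Rotation as R
def tool():
    o=get_obs(); T=np.eye(4); T[:3,:3]=R.from_rotvec(o["orientation"]).as_matrix(); T[:3,3]=o["tcp_pos"]; return T
def snap(n,f):
    im=grab_frame(n); cv2.imwrite("pics/"+f,im[:,:,::-1]); return im
def cam(n,T=None):
    c=camera_params(n); W=c["world_to_cam"] if n!="wrist" else np.linalg.inv((tool() if T is None else T)@c["T_tool_cam"])
    return np.array(c["mtx"]),np.array(W)
def ray(n,px,z,T=None):
    K,W=cam(n,T); C=np.linalg.inv(W); d=C[:3,:3]@np.linalg.solve(K,[px[0],px[1],1]); p=C[:3,3]
    return p+d*(z-p[2])/d[2]
def proj(n,P,T=None):
    K,W=cam(n,T); q=(W[:3,:3]@np.atleast_2d(P).T+W[:3,3:]); q=K@q; return (q[:2]/q[2]).T
E
python3 - <<'E'
from h import *
a=snap("scene","s0.png"); b=snap("top","t0.png")
print(get_obs()); print(tool()); 
for n in("scene","top"): 
    K,W=cam(n); print(K[0,0],np.linalg.inv(W).round(3))
E
```

```text
{'clock': 0.1, 'joints': array([-1.41310012,  0.47776239,  0.02235109,  1.55634819, -0.01148958,
        1.10927765, -0.08309008]), 'qvel': array([ 0.0005532 , -0.00037948,  0.0008768 , -0.00071604, -0.00019599,
        0.00034257,  0.00149337]), 'tau': array([ 3.93140726e-03, -5.97759998e+01,  1.61353525e+00, -2.81953561e+01,
        1.28345360e-02,  5.00211288e-03,  1.88612944e-05]), 'tcp_pos': array([0.17724004, 0.6510666 , 0.40379456]), 'orientation': array([-1.01233363,  1.32454878,  1.01047344]), 'contact_force': array([ 0.026832  ,  0.51763451, -0.04629984]), 'moment': array([-0.03706024,  0.00431273, -0.01970631]), 'grip_width': 0.08544068990900903}
[[-3.05536877e-04 -9.64890812e-01  2.62651153e-01  1.77240038e-01]
 [-1.63897477e-03  2.62651295e-01  9.64889429e-01  6.51066599e-01]
 [-9.99998610e-01 -1.35669309e-04 -1.66168135e-03  4.03794565e-01]
 [ 0.00000000e+00  0.00000000e+00  0.00000000e+00  1.00000000e+00]]
477.6356209377538 [[ 0.75   0.419 -0.512  1.386]
 [ 0.662 -0.458  0.594 -0.87 ]
 [ 0.014 -0.784 -0.62   1.035]
 [ 0.     0.     0.     1.   ]]
364.56684103912954 [[-0.118 -0.971  0.208  0.393]
 [-0.993  0.114 -0.03   0.083]
 [ 0.006 -0.21  -0.978  1.069]
 [ 0.     0.     0.     1.   ]]
```

View pics/t0.png

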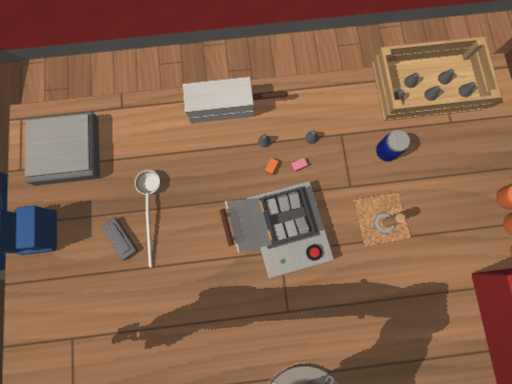

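View pics/s0.png

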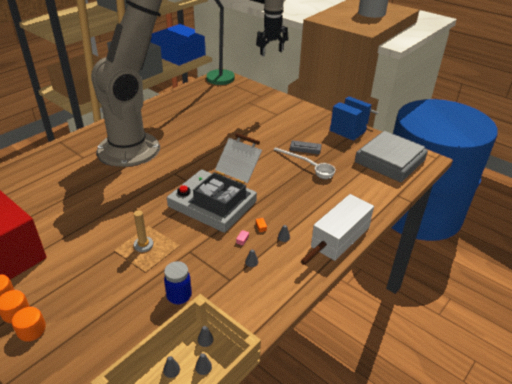

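The top view shows the pan at about (287,213), button (315,253), lid leaning to the left (bar ~(230,225)), mat centre ~(383,219), tamper disc ~(384,224), jar (392,145). The orange and pink blocks are decoys. I'll enlarge the crops next.

```bash
python3 - <<'E'
import cv2,numpy as np
a=cv2.imread("pics/t0.png");b=cv2.imread("pics/s0.png")
r=lambda i,x,y,w,h,s:cv2.resize(i[y:y+h,x:x+w],None,fx=s,fy=s,interpolation=cv2.INTER_CUBIC)
c=np.zeros((600,800,3),np.uint8)
c[:600,:600][:,:]=r(a,215,170,120,120,5)
c[0:300,600:]=r(a,350,180,50*4//3,100,3)[:300,:200] if 0 else cv2.resize(a[180:255,352:402+0],(200,300))
c[300:,600:]=cv2.resize(b[165:225,190:250],(200,300)) 
cv2.imwrite("pics/c0.png",c)
E
```

```text
(no output)
```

View pics/c0.png

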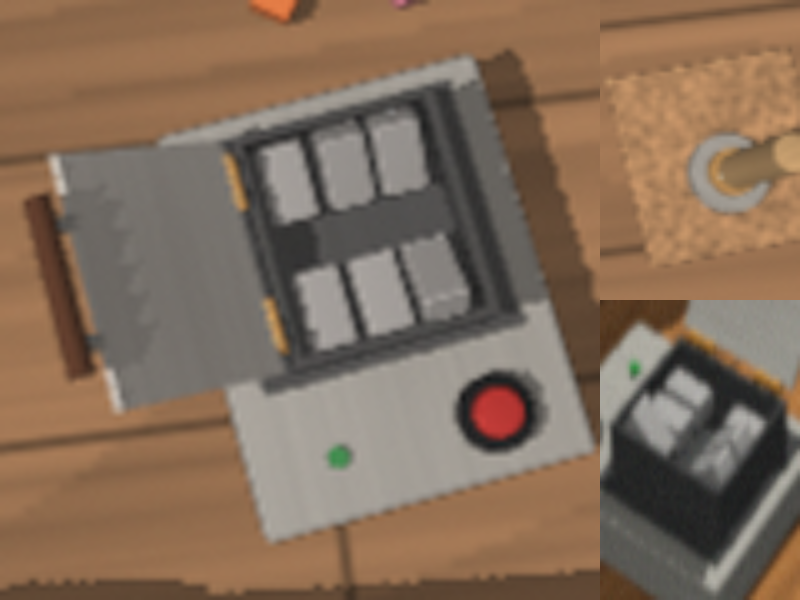

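```bash
cat >> h.py <<'E'
def crop(p): return np.array(p)/5+[215,170]
E
python3 - <<'E'
from h import *
px=[crop(p) for p in[(475,57),(594,452),(270,541)]]
L=np.array([[.085,-.095],[-.150,-.095],[-.150,.095]])
P=np.array([ray("top",p,.05)[:2] for p in px]); print(P.round(4))
Lc=L-L.mean(0);Pc=P-P.mean(0)
th=np.arctan2((Lc[:,0]*Pc[:,1]-Lc[:,1]*Pc[:,0]).sum(),(Lc*Pc).sum())
Rm=np.array([[np.cos(th),-np.sin(th)],[np.sin(th),np.cos(th)]]); o=P.mean(0)-Rm@L.mean(0)
print("hot",o.round(4),np.degrees(th)); print("res",(P-(L@Rm.T+o)).round(4))
print("button pred",proj("top",[*(o+Rm@[-.115,-.045]),.06]),crop((498,411)))
for a in(2.0,2.2,2.4):
    y=.0615-.14*np.cos(a); z=.091+.14*np.sin(a)
    print(a,proj("top",[*(o+Rm@[0,y]),z]),crop((60,287)))
K=lambda p:(352+p[0]/4,180+p[1]/4)
p=lambda x,y:(352+(x-600)/4,180+y/4)
print("tamper disc",ray("top",p(730,172),.014),"top",ray("top",p(795,155),.134))
im=cv2.imread("pics/t0.png")
mat=[(357,198),(404,193),(410,242),(362,246)]
M=np.array([ray("top",q,.004)[:2] for q in mat]);print(M.round(3),M.mean(0))
print("jar",ray("top",(398,139),.1),"sinkers",ray("top",(264,140),.02),ray("top",(312,137),.02))
E
```

```text
[[ 0.6061 -0.0975]
 [ 0.3786 -0.1297]
 [ 0.3525  0.0527]]
hot [ 0.5122 -0.0166] 8.198309309065607
res [[-0.0038  0.001 ]
 [ 0.0014  0.0024]
 [ 0.0024 -0.0034]]
button pred [[314.15380159 252.93265576]] [314.6 252.2]
2.0 [[243.05475082 221.00942047]] [227.  227.4]
2.2 [[233.40885034 224.3146077 ]] [227.  227.4]
2.4 [[225.51476432 227.36124779]] [227.  227.4]
tamper disc [ 0.46589177 -0.30061378  0.014     ] top [ 0.46347881 -0.30073325  0.134     ]
[[ 0.549 -0.237]
 [ 0.548 -0.379]
 [ 0.404 -0.367]
 [ 0.409 -0.227]] [ 0.47741096 -0.30261028]
jar [ 0.68751996 -0.3517223   0.1       ] sinkers [0.75568995 0.01658556 0.02      ] [ 0.74835088 -0.12920748  0.02      ]
```

```bash
cat >> h.py <<'E'
HO=np.array([.5122,-.0166]); TH=np.radians(8.2)
RH=np.array([[np.cos(TH),-np.sin(TH)],[np.sin(TH),np.cos(TH)]])
def hp(x,y): return HO+RH@[x,y]
def to(xy,z):
    "shift to put TCP at xy,z and turn to get tool z along hotplate y"
    T=tool(); d=T[:3,:3].T@(np.array([*xy,z])-T[:3,3]); h=np.degrees(np.arctan2(T[1,2],T[0,2]))-np.degrees(TH)-90
    o=get_obs(); print("d",d.round(4),"turn",round(h,2),"t",round(o["clock"],2),"F",o["contact_force"].round(1),"w",round(o["grip_width"],4),"tcp",T[:3,3].round(4))
E
python3 - <<'E'
from h import *
print(camera_params("wrist")); to(hp(0,0),.44); to((.465,-.301),.40)
E
```

```text
{'mtx': array([[281.07023282,   0.        , 254.0020516 ],
       [  0.        , 281.07023282, 191.82509909],
       [  0.        ,   0.        ,   1.        ]]), 'T_tool_cam': array([[ 1.49156640e-03, -2.69223587e-01,  9.63076547e-01,
         3.09497246e-02],
       [-9.15409862e-04, -9.63077583e-01, -2.69222458e-01,
         6.88829379e-02],
       [ 9.99998469e-01, -4.80046596e-04, -1.68294409e-03,
        -1.14835460e-03],
       [ 0.00000000e+00,  0.00000000e+00,  0.00000000e+00,
         1.00000000e+00]])}
d [-0.0352 -0.4986 -0.5563] turn -23.43 t 0.1 F [ 0.   0.5 -0. ] w 0.0854 tcp [0.1772 0.6511 0.4038]
d [ 0.0053 -0.5277 -0.8431] turn -23.43 t 0.1 F [ 0.   0.5 -0. ] w 0.0854 tcp [0.1772 0.6511 0.4038]
```

>>> servo_tool([
  [-0.035, -0.02, -0.025, -3, -1],
  [-0.035, -0.05, -0.055, -6, -1],
  [-0.035, -0.08, -0.09, -9, -1],
  [-0.035, -0.11, -0.125, -12, -1],
  [-0.035, -0.14, -0.16, -15, -1],
  [-0.035, -0.17, -0.19, -18, -1],
  [-0.035, -0.2, -0.225, -21, -1],
  [-0.035, -0.23, -0.26, -23.4, -1],
])

```text
clock: 0.9
tcp_pos: [0.3313, 0.3379, 0.4391]
orientation: [-1.316, 1.139, 1.315]
contact_force: [0.7, 0.6, 0.1]
grip_width: 0.0853
```

```bash
python3 -c "
from h import *
to(hp(0,0),.44)"
```

```text
d [-0.0004 -0.1279 -0.3769] turn 0.09 t 0.9 F [0.7 0.6 0.1] w 0.0853 tcp [0.3313 0.3379 0.4391]
```

>>> servo_tool([
  [0, -0.016, -0.047, 0, -1],
  [0, -0.032, -0.094, 0, -1],
  [0, -0.048, -0.141, 0, -1],
  [0, -0.064, -0.188, 0, -1],
  [0, -0.08, -0.235, 0, -1],
  [0, -0.096, -0.282, 0, -1],
  [0, -0.112, -0.33, 0, -1],
  [0, -0.128, -0.377, 0, -1],
])

```text
clock: 1.7
tcp_pos: [0.5126, -0.0184, 0.4396]
orientation: [-1.316, 1.139, 1.315]
contact_force: [1.0, 1.1, 0.1]
grip_width: 0.0854
```

>>> servo_tool([
  [0, 0, 0, 0, -1],
  [0, 0, 0, 0, -1],
])

```text
clock: 1.9
tcp_pos: [0.5126, -0.0198, 0.4392]
orientation: [-1.314, 1.141, 1.313]
contact_force: [0.1, 1.2, 0.6]
grip_width: 0.0853
```

```bash
python3 - <<'E'
from h import *
to(hp(0,0),.44)
T=tool(); np.save("Tw.npy",T); im=snap("wrist","w0.png")
c=im[:,:,::-1].copy()
for x,y,z in[(.065,.0575,.089),(.065,-.0575,.089),(-.065,-.0575,.089),(-.065,.0575,.089),(0,0,.055),(-.115,-.045,.06)]:
    q=proj("wrist",[*hp(x,y),z],T)[0]; cv2.drawMarker(c,(int(q[0]),int(q[1])),(0,255,255),0,8,1)
cv2.imwrite("pics/w1.png",cv2.resize(c,(800,600),interpolation=2))
E
```

```text
d [-0.0008 -0.0001  0.0032] turn -0.09 t 1.9 F [0.1 1.2 0.6] w 0.0853 tcp [ 0.5126 -0.0198  0.4392]
```

View pics/w1.png

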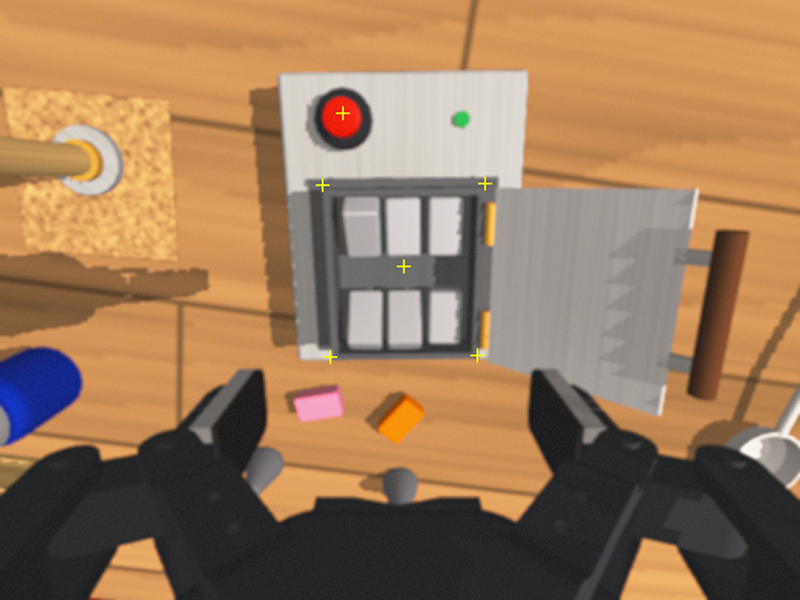

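The wrist view shows the −y' lumps of both rows and the middle +x' lump leaning. The rest lie flat. Next I refine the hotplate pose from the deck corners (280,73), (527,72), (301,358) and the rim corners.

```bash
python3 - <<'E'
from h import *
from scipy.optimize import least_squares
T=np.load("Tw.npy"); s=1.5625
W=[((280,73),(-.15,-.095,.05)),((527,72),(-.15,.095,.05)),((301,359),(.085,-.095,.05)),((343,116),(-.115,-.045,.06))]
Tp=[((475,57),(.085,-.095,.05)),((594,452),(-.15,-.095,.05)),((270,541),(-.15,.095,.05)),((498,411),(-.115,-.045,.06))]
def f(v,full=False):
    c,s_=np.cos(v[2]),np.sin(v[2]); r=[]
    g=lambda p:[v[0]+c*p[0]-s_*p[1],v[1]+s_*p[0]+c*p[1],p[2]]
    for a,p in W: r.append((proj("wrist",g(p),T)[0]-np.array(a)/s)*(.38/281*1000))
    for a,p in Tp: r.append((proj("top",g(p))[0]-crop(a))*(1.05/365*1000))
    return np.ravel(r)
q=least_squares(f,[*HO,TH]); print(q.x[:2].round(4),np.degrees(q.x[2]),q.fun.reshape(-1,2).round(1))
# tamper on the mat in wrist (disc centre top z=.014), mat corners
print("disc",ray("wrist",np.array((92,160))/s,.014,T), "mat",ray("wrist",np.array((92,173))/s,.004,T))
im=cv2.imread("pics/w0.png")
cv2.imwrite("pics/w2.png",cv2.resize(im[105:240,180:330],None,fx=4.4,fy=4.4,interpolation=2))
E
```

```text
[ 0.5143 -0.0159] 8.342210070847797 [[-4.1 -3.8]
 [ 4.7 -4.4]
 [-4.1  3.1]
 [-0.1  1.1]
 [-0.9 -5.9]
 [ 1.9 -1.3]
 [-3.8  1. ]
 [-2.1 -0.2]]
disc [ 0.4662077  -0.29291245  0.014     ] mat [ 0.47793999 -0.30005103  0.004     ]
```

View pics/w2.png

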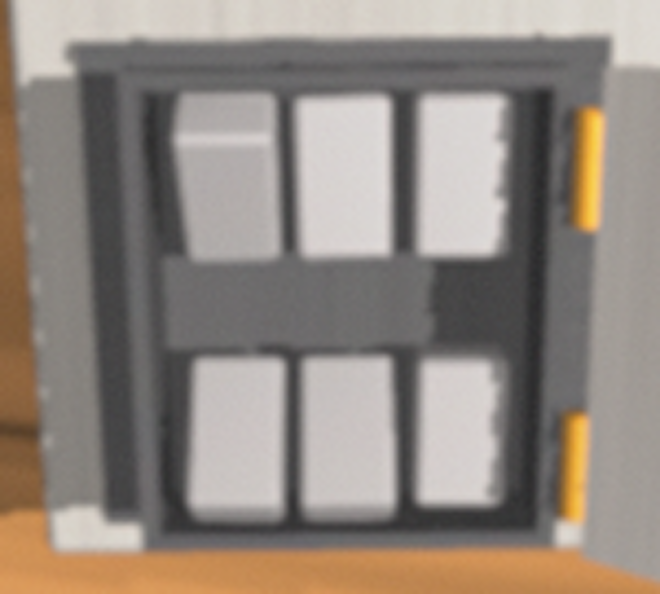

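```bash
python3 - <<'E'
from h import *
from scipy.optimize import least_squares
T=np.load("Tw.npy")
w=lambda p:np.array(p)/4.4+[180,105]-.5
W=[((145,90),(-.06,-.0525,.089)),((553,88),(-.06,.0525,.089)),((165,530),(.06,-.0525,.089)),((537,530),(.06,.0525,.089))]
P=np.array([ray("wrist",w(a),.089,T)[:2] for a,_ in W]); print(P.round(4),"widths",[np.linalg.norm(P[i]-P[j]).round(4) for i,j in((0,1),(2,3),(0,2),(1,3))])
def f(v):
    c,s=np.cos(v[2]),np.sin(v[2])
    return np.ravel([P[i]-[v[0]+c*p[0]-s*p[1],v[1]+s*p[0]+c*p[1]] for i,(a,p) in enumerate(W)])
q=least_squares(f,[*HO,TH]); print(q.x[:2].round(4),np.degrees(q.x[2]),(q.fun*1e3).reshape(-1,2).round(1))
# top inner rim corners
Tt=[((255,150),(.06,.0525)),((428,92),(.06,-.0525)),((500,310),(-.06,-.0525)),((290,362),(-.06,.0525))]
P2=np.array([ray("top",crop(a),.089)[:2] for a,_ in Tt]); print("top",P2.mean(0),[np.linalg.norm(P2[i]-P2[j]).round(4) for i,j in((0,1),(2,3),(0,3),(1,2))])
E
```

```text
[[ 0.4623 -0.0753]
 [ 0.4474  0.0261]
 [ 0.5798 -0.0578]
 [ 0.5652  0.0442]] widths [np.float64(0.1025), np.float64(0.103), np.float64(0.1187), np.float64(0.1191)]
[ 0.5137 -0.0157] 8.442960796461364 [[ 0.3  1.1]
 [ 0.8 -1.3]
 [-1.   1. ]
 [-0.2 -0.9]]
top [ 0.51128289 -0.0193149 ] [np.float64(0.1006), np.float64(0.1161), np.float64(0.1159), np.float64(0.1245)]
```

```bash
sed -i 's/^HO=.*/HO=np.array([.5137,-.0157]); TH=np.radians(8.4)/' h.py; sed -i '/^HO/s/; TH/\nTH/' h.py; python3 -c "
from h import *
to((.466,-.298),.40)"
```

```text
d [ 0.0396  0.0861 -0.2701] turn -0.12 t 1.95 F [ 0.2  0.9 -0.2] w 0.0854 tcp [ 0.5123 -0.0182  0.4391]
```

>>> servo_tool([
  [0.005, 0.014, -0.045, 0, -1],
  [0.01, 0.028, -0.09, 0, -1],
  [0.02, 0.042, -0.135, 0, -1],
  [0.03, 0.056, -0.18, 0, -1],
  [0.035, 0.07, -0.225, 0, -1],
  [0.04, 0.086, -0.27, 0, -1],
  [0.04, 0.086, -0.27, 0, -1],
  [0.04, 0.086, -0.27, 0, -1],
])

```text
clock: 2.75
tcp_pos: [0.466, -0.2973, 0.3992]
orientation: [-1.314, 1.14, 1.316]
contact_force: [0.0, 0.7, 0.6]
grip_width: 0.0853
```

```bash
python3 - <<'E'
from h import *
T=tool(); np.save("Tw2.npy",T); im=snap("wrist","w3.png")
to((.466,-.298),.40)
for z in(.014,.134): print(proj("wrist",[.466,-.298,z],T))
E
```

```text
d [-0.0007  0.001  -0.0018] turn 0.0 t 2.8 F [0.5 0.5 0. ] w 0.0854 tcp [ 0.4667 -0.2961  0.3993]
[[254.53585097 170.26708378]]
[[254.54890227 196.80630551]]
```

View pics/w3.png

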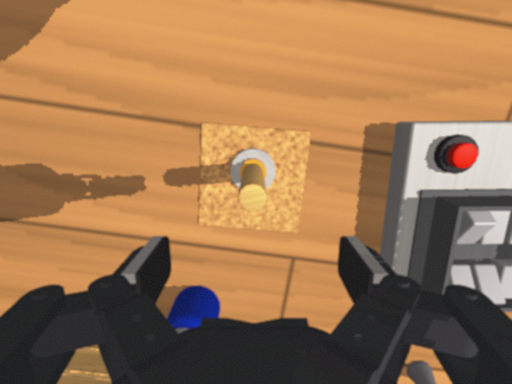

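Handle top is at (253,199) and the disc at (253,169), within 2 px of prediction. Descend and grip.

>>> servo_tool([
  [0.04, 0.001, -0.002, 0, -1],
  [0.08, 0.001, -0.002, 0, -1],
  [0.12, 0.001, -0.002, 0, -1],
  [0.135, 0.001, -0.002, 0, -1],
  [0.135, 0.001, -0.002, 0, -1],
  [0.135, 0.001, -0.002, 0, 1],
  [0.135, 0.001, -0.002, 0, 1],
  [0.135, 0.001, -0.002, 0, 1],
], force=90)

```text
clock: 3.6
tcp_pos: [0.4664, -0.2985, 0.266]
orientation: [-1.318, 1.136, 1.315]
contact_force: [0.4, -1.0, 0.3]
grip_width: 0.044
```

>>> servo_tool([
  [0, 0, 0, 0, 1],
  [0, 0, 0, 0, 1],
  [0, 0, 0, 0, 1],
  [0, 0, 0, 0, 1],
])

```text
clock: 4.0
tcp_pos: [0.4668, -0.2988, 0.2674]
orientation: [-1.319, 1.135, 1.313]
contact_force: [-0.9, 1.8, 7.7]
grip_width: 0.0242
```

>>> servo_tool([
  [-0.01, 0, 0, 0, 1],
  [-0.04, 0, 0, 0, 1],
  [-0.08, 0, 0, 0, 1],
  [-0.12, 0, 0, 0, 1],
  [-0.12, 0, 0, 0, 1],
])

```text
clock: 4.5
tcp_pos: [0.4672, -0.3003, 0.393]
orientation: [-1.326, 1.132, 1.304]
contact_force: [0.8, -1.2, -3.6]
grip_width: 0.0241
```

```bash
python3 - <<'E'
from h import *
for x,y in((-.028,-.02),(.028,-.02),(.028,0)): to(hp(x,y),.36)
to(hp(0,-.12),.40)
E
```

```text
d [ 0.032 -0.059  0.255] turn -0.05 t 4.5 F [ 0.8 -1.2 -3.6] w 0.0241 tcp [ 0.4672 -0.3003  0.393 ]
d [ 0.0326 -0.115   0.2551] turn -0.05 t 4.5 F [ 0.8 -1.2 -3.6] w 0.0241 tcp [ 0.4672 -0.3003  0.393 ]
d [ 0.0325 -0.1149  0.2751] turn -0.05 t 4.5 F [ 0.8 -1.2 -3.6] w 0.0241 tcp [ 0.4672 -0.3003  0.393 ]
d [-0.007  -0.0875  0.1548] turn -0.05 t 4.5 F [ 0.8 -1.2 -3.6] w 0.0241 tcp [ 0.4672 -0.3003  0.393 ]
```

>>> servo_tool([
  [0, -0.01, 0.045, 0, 1],
  [0, -0.02, 0.09, 0, 1],
  [0, -0.03, 0.135, 0, 1],
  [0, -0.04, 0.18, 0, 1],
  [0, -0.05, 0.22, 0, 1],
  [0.01, -0.059, 0.255, 0, 1],
  [0.02, -0.059, 0.255, 0, 1],
  [0.02, -0.059, 0.255, 0, 1],
])

```text
clock: 5.3
tcp_pos: [0.4877, -0.0386, 0.3703]
orientation: [-1.326, 1.135, 1.309]
contact_force: [-0.2, -0.5, -4.2]
grip_width: 0.0241
```

```bash
python3 - <<'E'
from h import *
to(hp(-.028,-.02),.337)
T=tool(); im=snap("wrist","w4.png"); print(T[:3,0])
E
```

```text
d [ 0.0333 -0.0008 -0.0009] turn 0.09 t 5.3 F [-0.2 -0.5 -4.2] w 0.0241 tcp [ 0.4877 -0.0386  0.3703]
[ 0.00787077 -0.00559655 -0.99995336]
```

View pics/w4.png

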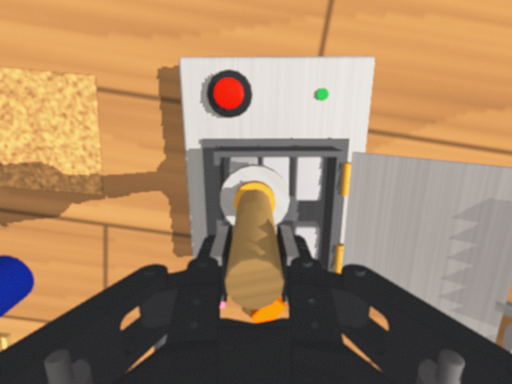

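```bash
python3 - <<'E'
from h import *
T=tool(); zb=T[2,3]-.2634
for p in((255,197),):
    q=ray("wrist",p,zb+.010,T)[:2]; print("disc seen, hp:",(RH.T@(q-HO)).round(4))
pr=T[:3,3]+T[:3,0]*.2634; print("disc by kinematics, hp",(RH.T@(pr[:2]-HO)).round(4))
for z in(.117,): print(proj("wrist",pr+[0,0,.01],T))
E
```

```text
disc seen, hp: [-0.0297 -0.0223]
disc by kinematics, hp [-0.0268 -0.0221]
[[255.27917438 200.33649222]]
```

>>> servo_tool([
  [0, 0, 0.003, 0, 1],
  [0.004, 0, 0.003, 0, 1],
  [0.008, 0, 0.003, 0, 1],
  [0.012, 0, 0.003, 0, 1],
  [0.015, 0, 0.003, 0, 1],
  [0.018, 0, 0.003, 0, 1],
])

```text
clock: 5.95
tcp_pos: [0.4889, -0.0374, 0.3546]
orientation: [-1.326, 1.133, 1.303]
contact_force: [-3.1, -0.2, 1.2]
grip_width: 0.0244
```

>>> servo_tool([
  [0.003, 0, 0, 0, 1],
  [0.006, 0, 0, 0, 1],
  [0.009, 0, 0, 0, 1],
  [0.012, 0, 0, 0, 1],
])

```text
clock: 6.35
tcp_pos: [0.489, -0.0375, 0.3421]
orientation: [-1.326, 1.133, 1.303]
contact_force: [-0.5, -0.1, -4.3]
grip_width: 0.0241
```

>>> servo_tool([
  [0.002, 0, 0, 0, 1],
  [0.004, 0, 0, 0, 1],
  [0.005, 0, 0, 0, 1],
  [0.006, 0, 0, 0, 1],
  [0.006, 0, 0, 0, 1],
])

```text
clock: 6.85
tcp_pos: [0.49, -0.0379, 0.3384]
orientation: [-1.325, 1.131, 1.302]
contact_force: [-6.6, -0.1, 19.5]
grip_width: 0.0241
```

```bash
python3 - <<'E'
from h import *
to(hp(-.028,-.02),.337)
E
```

```text
d [ 0.0014  0.0013 -0.0015] turn -0.12 t 6.85 F [-6.6 -0.1 19.5] w 0.0241 tcp [ 0.49   -0.0379  0.3384]
```

>>> servo_tool([
  [-0.01, 0, 0, 0, 1],
  [-0.025, 0, 0, 0, 1],
  [-0.037, 0, 0, 0, 1],
  [-0.037, -0.03, 0, 0, 1],
  [-0.037, -0.057, 0, 0, 1],
  [-0.037, -0.057, 0, 0, 1],
  [-0.037, -0.057, 0, 0, 1],
])

```text
clock: 7.55
tcp_pos: [0.5459, -0.0294, 0.376]
orientation: [-1.326, 1.132, 1.302]
contact_force: [0.8, -0.8, -4.5]
grip_width: 0.024
```

```bash
cat >> h.py <<'E'
def disc():
    T=tool(); pr=T[:3,3]+T[:3,0]*.2634; print("disc hp",(RH.T@(pr[:2]-HO)).round(4),pr[2].round(4),"F",get_obs()["contact_force"].round(1),"t",get_obs()["clock"])
E
python3 -c "
from h import *
disc()"
```

```text
disc hp [ 0.0332 -0.02  ] 0.1126 F [ 0.8 -0.8 -4.5] t 7.55
```

>>> servo_tool([
  [0, 0.004, 0, 0, 1],
  [0.006, 0.004, 0, 0, 1],
  [0.012, 0.004, 0, 0, 1],
  [0.016, 0.004, 0, 0, 1],
  [0.02, 0.004, 0, 0, 1],
  [0.024, 0.004, 0, 0, 1],
  [0.028, 0.004, 0, 0, 1],
  [0.032, 0.004, 0, 0, 1],
])

```text
clock: 8.35
tcp_pos: [0.5419, -0.0301, 0.343]
orientation: [-1.325, 1.133, 1.304]
contact_force: [0.1, 0.2, -3.8]
grip_width: 0.0243
```

```bash
python3 -c "
from h import *
disc()"
```

```text
disc hp [ 0.0286 -0.0201] 0.0796 F [ 0.1  0.2 -3.8] t 8.35
```

>>> servo_tool([
  [0.003, 0, 0, 0, 1],
  [0.005, 0, 0, 0, 1],
  [0.006, 0, 0, 0, 1],
  [0.007, 0, 0, 0, 1],
  [0.007, 0, 0, 0, 1],
])

```text
clock: 8.85
tcp_pos: [0.5422, -0.0307, 0.3389]
orientation: [-1.323, 1.131, 1.304]
contact_force: [-10.3, 0.4, 27.0]
grip_width: 0.0241
```

```bash
python3 -c "
from h import *
disc()"
```

```text
disc hp [ 0.0291 -0.0202] 0.0755 F [-10.3   0.4  27. ] t 8.85
```

>>> servo_tool([
  [-0.01, 0, 0, 0, 1],
  [-0.025, 0, 0, 0, 1],
  [-0.037, 0, 0, 0, 1],
  [-0.037, 0, 0.015, 0, 1],
  [-0.037, 0, 0.02, 0, 1],
  [-0.037, 0, 0.02, 0, 1],
])

```text
clock: 9.45
tcp_pos: [0.5387, -0.0097, 0.3754]
orientation: [-1.324, 1.131, 1.306]
contact_force: [0.4, 0.2, -3.8]
grip_width: 0.0241
```

```bash
python3 -c "
from h import *
disc()"
```

```text
disc hp [0.0284 0.0011] 0.1121 F [ 0.4  0.2 -3.8] t 9.45
```

>>> servo_tool([
  [0.006, 0, 0, 0, 1],
  [0.012, 0, 0, 0, 1],
  [0.016, 0, 0, 0, 1],
  [0.02, 0, 0, 0, 1],
  [0.024, 0, 0, 0, 1],
  [0.028, 0, 0, 0, 1],
  [0.032, 0, 0, 0, 1],
  [0.035, 0, 0, 0, 1],
])

```text
clock: 10.25
tcp_pos: [0.539, -0.0098, 0.3401]
orientation: [-1.324, 1.131, 1.306]
contact_force: [-0.4, -0.3, -4.4]
grip_width: 0.0246
```

>>> servo_tool([
  [0.002, 0, 0, 0, 1],
  [0.003, 0, 0, 0, 1],
  [0.004, 0, 0, 0, 1],
  [0.004, 0, 0, 0, 1],
])

```text
clock: 10.65
tcp_pos: [0.5396, -0.0102, 0.3389]
orientation: [-1.323, 1.129, 1.305]
contact_force: [-9.4, 1.0, 21.2]
grip_width: 0.0241
```

>>> servo_tool([
  [-0.01, 0, 0, 0, 1],
  [-0.03, 0, 0, 0, 1],
  [-0.06, 0, 0, 0, 1],
  [-0.06, 0, -0.04, 0, 1],
  [-0.06, 0, -0.08, 0, 1],
  [-0.06, 0, -0.12, 0, 1],
  [-0.06, 0, -0.12, 0, 1],
])

```text
clock: 11.35
tcp_pos: [0.5557, -0.1357, 0.4002]
orientation: [-1.321, 1.136, 1.295]
contact_force: [-0.2, -0.8, -3.7]
grip_width: 0.0241
```

```bash
python3 - <<'E'
from h import *
disc(); to((.468,-.2985),.3)
a=snap("wrist","w5.png"); t=snap("top","t5.png"); s=snap("scene","s5.png")
c=np.zeros((600,800,3),np.uint8)
c[:,:400]=cv2.resize(t[180:270,245:305+0],(400,600),interpolation=2)
c[:300,400:]=cv2.resize(s[165:215,190:250],(400,300),interpolation=2)
c[300:,400:]=cv2.resize(a,(400,300))
cv2.imwrite("pics/c5.png",c[:,:,::-1])
E
```

```text
disc hp [ 0.0276 -0.1269] 0.1368 F [-0.2 -0.8 -3.7] t 11.35
d [ 0.0998  0.1105 -0.1485] turn -0.56 t 11.35 F [-0.2 -0.8 -3.7] w 0.0241 tcp [ 0.5557 -0.1357  0.4002]
```

View pics/c5.png

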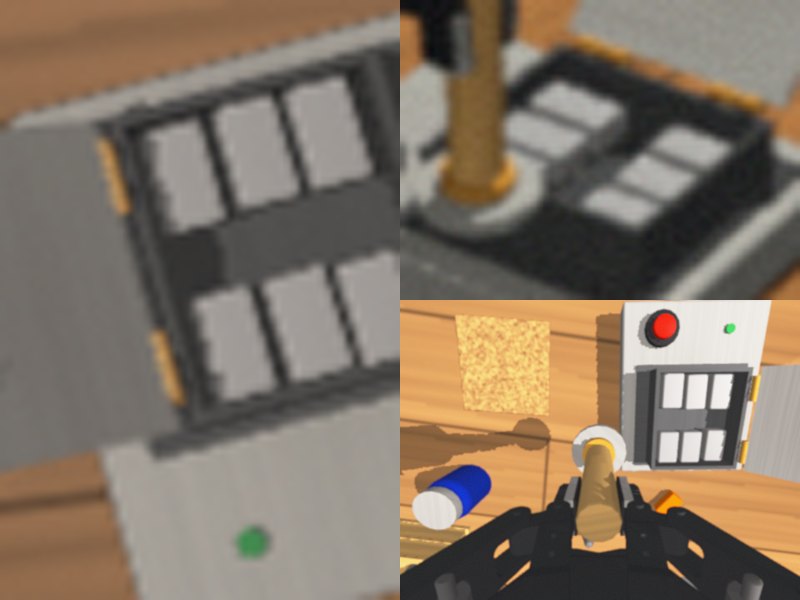

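All six lumps look equally flat from all three views. Now the tamper goes back to the mat.

>>> servo_tool([
  [0, 0.03, -0.04, 0, 1],
  [0, 0.06, -0.08, 0, 1],
  [0.02, 0.085, -0.12, 0, 1],
  [0.05, 0.104, -0.149, 0, 1],
  [0.08, 0.104, -0.149, 0, 1],
  [0.11, 0.104, -0.149, 0, 1],
  [0.12, 0.104, -0.149, 0, 1],
  [0.12, 0.104, -0.149, 0, 1],
])

```text
clock: 12.3
tcp_pos: [0.4767, -0.2898, 0.2771]
orientation: [-1.321, 1.128, 1.31]
contact_force: [0.5, 0.1, -3.8]
grip_width: 0.0244
```

```bash
python3 -c "
from h import *
disc();to((.475,-.2985),.2674)
T=tool(); pr=T[:3,3]+T[:3,0]*.2634; print(pr, T[:3,0])"
```

```text
disc hp [-0.074  -0.2658] 0.0137 F [ 0.5  0.1 -3.8] t 12.3
d [ 0.0097  0.0031 -0.0084] turn 0.06 t 12.3 F [ 0.5  0.1 -3.8] w 0.0244 tcp [ 0.4767 -0.2898  0.2771]
[ 0.47932125 -0.28946478  0.01372923] [ 0.00983717  0.00110935 -0.999951  ]
```

>>> servo_tool([
  [0.003, 0.003, -0.009, 0, 1],
  [0.006, 0.003, -0.009, 0, 1],
  [0.008, 0.003, -0.009, 0, 1],
  [0.0095, 0.003, -0.009, 0, 1],
  [0.0105, 0.003, -0.009, 0, 1],
  [0.0105, 0.003, -0.009, 0, 1],
])

```text
clock: 12.9
tcp_pos: [0.4754, -0.2994, 0.2679]
orientation: [-1.322, 1.127, 1.309]
contact_force: [-2.2, 2.1, 6.8]
grip_width: 0.0245
```

```bash
python3 -c "
from h import *
disc();to((.475,-.2985),.2674)"
```

```text
disc hp [-0.0764 -0.2751] 0.0045 F [-2.2  2.1  6.8] t 12.9
d [0.0005 0.0003 0.0009] turn 0.06 t 12.9 F [-2.2  2.1  6.8] w 0.0245 tcp [ 0.4754 -0.2994  0.2679]
```

On the mat. Release gently, then rise.

>>> servo_tool([
  [0, 0, 0, 0, 0.2],
  [0, 0, 0, 0, 0],
  [0, 0, 0, 0, -0.4],
  [0, 0, 0, 0, -1],
  [0, 0, 0, 0, -1],
  [0, 0, 0, 0, -1],
  [0, 0, 0, 0, -1],
  [0, 0, 0, 0, -1],
])

```text
clock: 13.7
tcp_pos: [0.4754, -0.2994, 0.2679]
orientation: [-1.322, 1.127, 1.309]
contact_force: [0.6, 0.9, -0.1]
grip_width: 0.0859
```

>>> servo_tool([
  [-0.03, 0, 0, 0, -1],
  [-0.07, 0, 0, 0, -1],
  [-0.11, 0, 0, 0, -1],
  [-0.14, 0, 0, 0, -1],
  [-0.14, 0, 0, 0, -1],
])

```text
clock: 14.2
tcp_pos: [0.4746, -0.3007, 0.4123]
orientation: [-1.328, 1.124, 1.301]
contact_force: [0.1, -1.3, 0.0]
grip_width: 0.0854
```

```bash
python3 - <<'E'
from h import *
T=tool()
a=snap("wrist","w6.png"); t=snap("top","t6.png")
c=np.zeros((384,712,3),np.uint8)
c[:,:512]=a; c[:300,512:]=cv2.resize(t[185:255,350:420][:, :],(200,300),interpolation=2)
cv2.imwrite("pics/c6.png",c[:,:,::-1])
to((.475,-.2985),.4)
print(proj("wrist",[[.476,-.2995,.014],[.476,-.2995,.134]],T))
for dy in(.20,.21,.22): to(hp(0,dy),.44)
E
```

```text
d [ 0.0082 -0.0012  0.0008] turn 0.06 t 14.3 F [-0.6 -0.6 -0.4] w 0.0855 tcp [ 0.4738 -0.2995  0.4082]
[[257.10001224 163.47321618]
 [257.71766375 188.45134006]]
d [-0.0311 -0.0819  0.4748] turn 0.06 t 14.3 F [-0.6 -0.6 -0.4] w 0.0855 tcp [ 0.4738 -0.2995  0.4082]
d [-0.0311 -0.0819  0.4848] turn 0.06 t 14.3 F [-0.6 -0.6 -0.4] w 0.0855 tcp [ 0.4738 -0.2995  0.4082]
d [-0.0311 -0.0819  0.4948] turn 0.06 t 14.3 F [-0.6 -0.6 -0.4] w 0.0855 tcp [ 0.4738 -0.2995  0.4082]
```

View pics/c6.png

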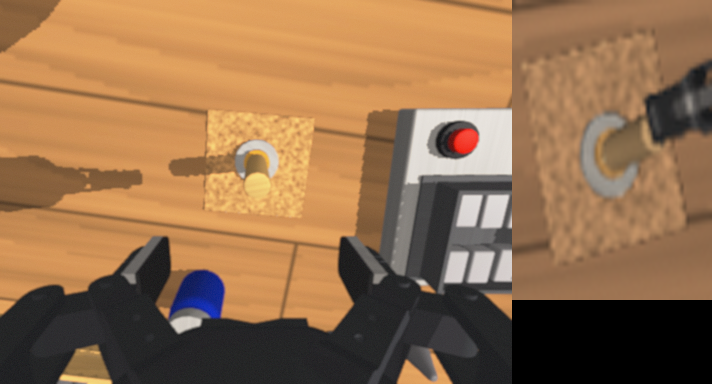

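The tamper stands upright on the mat: disc (257,160), handle top (257,185). I'm moving behind the lid with the fingers shut.

>>> servo_tool([
  [-0.03, -0.01, 0.04, 0, -1],
  [-0.031, -0.02, 0.085, 0, -1],
  [-0.031, -0.03, 0.13, 0, 1],
  [-0.031, -0.04, 0.175, 0, 1],
  [-0.031, -0.05, 0.22, 0, 1],
  [-0.031, -0.06, 0.265, 0, 1],
  [-0.031, -0.065, 0.31, 0, 1],
  [-0.031, -0.07, 0.35, 0, 1],
])

```text
clock: 15.1
tcp_pos: [0.4902, 0.0595, 0.4382]
orientation: [-1.323, 1.128, 1.311]
contact_force: [0.7, -0.2, -0.5]
grip_width: 0.0006
```

>>> servo_tool([
  [0, -0.004, 0.045, 0, 1],
  [0, -0.008, 0.09, 0, 1],
  [0, -0.012, 0.135, 0, 1],
  [0, -0.012, 0.145, 0, 1],
  [0, -0.012, 0.145, 0, 1],
])

```text
clock: 15.6
tcp_pos: [0.4797, 0.2067, 0.4364]
orientation: [-1.326, 1.129, 1.316]
contact_force: [0.2, -0.1, 0.2]
grip_width: -0.0002
```

```bash
python3 - <<'E'
from h import *
to(hp(0,.215),.338)
T=tool(); im=snap("wrist","w7.png")
K=[]
for a in(2.2,2.3,2.4):
  for x in(-.045,.045): K.append((a,proj("wrist",[*hp(x,.0615-.14*np.cos(a)),.091+.14*np.sin(a)],T)[0].round(0)))
print(K)
t=snap("top","t7.png")
c=np.zeros((384,712,3),np.uint8)
c[:,:512]=im; c[:300,512:]=cv2.resize(t[190:260,195:265],(200,300),interpolation=2)
cv2.imwrite("pics/c7.png",c[:,:,::-1])
E
```

```text
d [ 0.0984 -0.0005 -0.0098] turn 0.4 t 15.6 F [ 0.2 -0.1  0.2] w -0.0002 tcp [0.4797 0.2067 0.4364]
[(2.2, array([143., 148.])), (2.2, array([154., 261.])), (2.3, array([162., 146.])), (2.3, array([171., 255.])), (2.4, array([179., 145.])), (2.4, array([186., 250.]))]
```

View pics/c7.png

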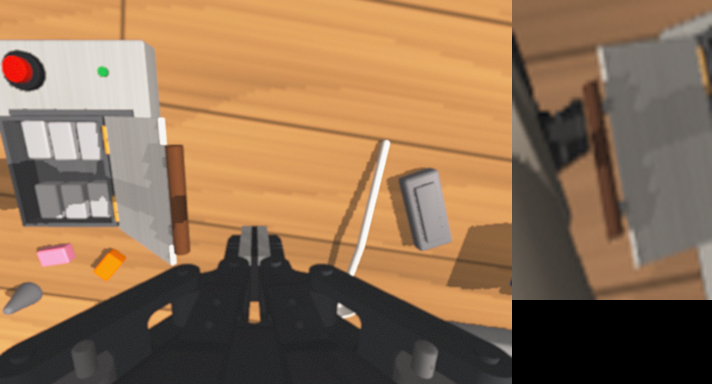

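The bar spans about (176,146) to (181,252), which puts the lid at about 2.37 rad. The fingertips are shut and clear of it at (255,240). Next: descend and compute the arc.

>>> servo_tool([
  [0.03, 0, 0, 0, -0.0],
  [0.06, 0, -0.005, 0, 1],
  [0.09, 0, -0.005, 0, 1],
  [0.098, 0, -0.005, 0, 1],
  [0.098, 0, -0.005, 0, 1],
])

```text
clock: 16.2
tcp_pos: [0.4821, 0.1966, 0.3383]
orientation: [-1.321, 1.136, 1.31]
contact_force: [-0.8, -1.2, 0.2]
grip_width: 0.0002
```

```bash
cat > arc.py <<'E'
from h import *
to(hp(0,.205),.338)
HF=.0145
def tip(a):
    c,s=np.cos(a),np.sin(a)
    if a>=1.75: # side of finger on bar's corner
        y=.0615-.14*c+.007*(abs(c)+abs(s)); z=.091+.14*s-.018
    else:
        r=.128+.007*(1-a/1.75); y=.0615-r*c+.007*s; z=.091+r*s+.007*c
    return y+HF,z+.173
T=tool(); A=T[:3,:3]
import sys
for a in eval(sys.argv[1]):
    y,z=tip(a); print(a, np.round(A.T@(np.array([*hp(0,y),z])-T[:3,3]),3), round(y,3),round(z,3))
E
python3 arc.py "np.arange(2.4,1.55,-.1).round(2)"
```

```text
d [ 0.0003 -0.0003 -0.0096] turn -0.06 t 16.2 F [-0.8 -1.2  0.2] w 0.0002 tcp [0.4821 0.1966 0.3383]
2.4 [-0.002 -0.    -0.026] 0.189 0.341
2.3 [-0.012 -0.    -0.036] 0.179 0.35
2.2 [-0.021 -0.    -0.047] 0.168 0.359
2.1 [-0.028 -0.001 -0.058] 0.156 0.367
2.0 [-0.035 -0.001 -0.071] 0.144 0.373
1.9 [-0.04  -0.001 -0.085] 0.13 0.378
1.8 [-0.044 -0.001 -0.099] 0.116 0.382
1.7 [-0.052 -0.001 -0.115] 0.099 0.39
1.6 [-0.054 -0.001 -0.128] 0.087 0.392
```

>>> servo_tool([
  [0, 0, -0.015, 0, 1],
  [-0.002, 0, -0.026, 0, 1],
  [-0.007, 0, -0.031, 0, 1],
  [-0.012, 0, -0.036, 0, 1],
  [-0.017, 0, -0.041, 0, 1],
  [-0.021, 0, -0.047, 0, 1],
  [-0.025, 0, -0.052, 0, 1],
  [-0.028, 0, -0.058, 0, 1],
])

```text
clock: 17.0
tcp_pos: [0.4903, 0.1409, 0.368]
orientation: [-1.32, 1.131, 1.312]
contact_force: [-3.3, 8.2, 6.9]
grip_width: 0.0004
```

```bash
python3 arc.py "np.arange(2.1,1.25,-.08).round(2)"
```

```text
d [ 0.03   -0.0001  0.0467] turn 0.05 t 17.0 F [-3.3  8.2  6.9] w 0.0004 tcp [0.4903 0.1409 0.368 ]
2.1 [ 0.001 -0.    -0.002] 0.156 0.367
2.02 [-0.004 -0.    -0.012] 0.146 0.372
1.94 [-0.009 -0.    -0.023] 0.136 0.377
1.86 [-0.012 -0.    -0.034] 0.125 0.38
1.78 [-0.015 -0.    -0.045] 0.113 0.383
1.7 [-0.022 -0.    -0.059] 0.099 0.39
1.62 [-0.024 -0.    -0.069] 0.089 0.392
1.54 [-0.025 -0.    -0.079] 0.079 0.393
1.46 [-0.025 -0.    -0.09 ] 0.069 0.393
1.38 [-0.024 -0.    -0.1  ] 0.058 0.392
1.3 [-0.023 -0.    -0.11 ] 0.048 0.391
```

>>> servo_tool([
  [-0.004, 0, -0.012, 0, 1],
  [-0.008, 0, -0.023, 0, 1],
  [-0.012, 0, -0.034, 0, 1],
  [-0.016, 0, -0.045, 0, 1],
  [-0.021, 0, -0.058, 0, 1],
  [-0.024, 0, -0.069, 0, 1],
  [-0.025, 0, -0.079, 0, 1],
  [-0.025, 0, -0.09, 0, 1],
])

```text
clock: 17.8
tcp_pos: [0.5032, 0.0509, 0.3928]
orientation: [-1.32, 1.132, 1.312]
contact_force: [-0.4, 2.3, -0.5]
grip_width: -0.0002
```

```bash
python3 arc.py "np.arange(1.46,.6,-.08).round(2)"; python3 - <<'E'
from h import *
s=snap("scene","s8.png"); t=snap("top","t8.png")
c=np.zeros((400,800,3),np.uint8)
c[:,:400]=cv2.resize(s[120:220,170:270],(400,400),interpolation=2); c[:,400:]=cv2.resize(t[180:280,220:320],(400,400),interpolation=2)
cv2.imwrite("pics/c8.png",c[:,:,::-1])
E
```

```text
d [ 0.0547 -0.0004  0.1376] turn 0.04 t 17.8 F [-0.4  2.3 -0.5] w -0.0002 tcp [0.5032 0.0509 0.3928]
1.46 [-0.    -0.001  0.001] 0.069 0.393
1.38 [ 0.    -0.001 -0.009] 0.058 0.392
1.3 [ 0.002 -0.001 -0.019] 0.048 0.391
1.22 [ 0.004 -0.001 -0.03 ] 0.038 0.389
1.14 [ 0.007 -0.001 -0.04 ] 0.028 0.385
1.06 [ 0.011 -0.001 -0.049] 0.018 0.381
0.98 [ 0.016 -0.001 -0.059] 0.009 0.377
0.9 [ 0.022 -0.    -0.068] -0.0 0.371
0.82 [ 0.028 -0.    -0.076] -0.009 0.365
0.74 [ 0.035 -0.    -0.084] -0.017 0.358
0.66 [ 0.042 -0.    -0.092] -0.024 0.351
```

View pics/c8.png

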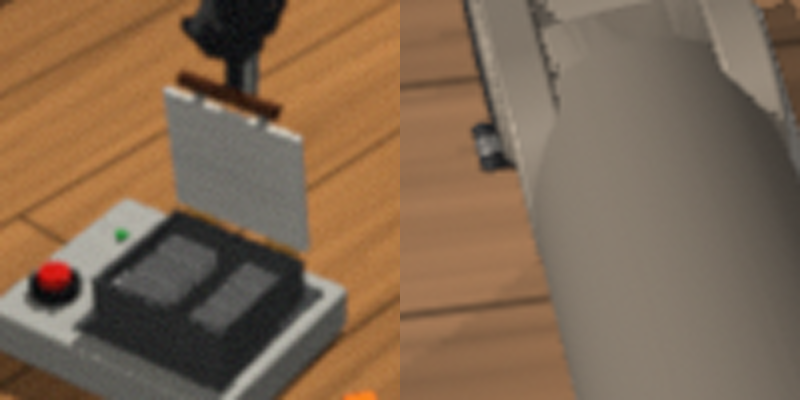

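The lid is just past upright, with the fingers behind the bar. Continue.

>>> servo_tool([
  [0, 0, -0.009, 0, 1],
  [0.002, 0, -0.019, 0, 1],
  [0.004, 0, -0.03, 0, 1],
  [0.007, 0, -0.04, 0, 1],
  [0.011, 0, -0.049, 0, 1],
  [0.016, 0, -0.059, 0, 1],
  [0.022, 0, -0.068, 0, 1],
  [0.028, 0, -0.076, 0, 1],
])

```text
clock: 18.7
tcp_pos: [0.5147, -0.0266, 0.3645]
orientation: [-1.319, 1.134, 1.309]
contact_force: [0.4, 1.5, 0.9]
grip_width: 0.0
```

```bash
python3 arc.py "np.arange(.82,-.01,-.08).round(2)"
```

```text
d [2.600e-02 1.000e-04 2.159e-01] turn -0.14 t 18.7 F [0.4 1.5 0.9] w 0.0 tcp [ 0.5147 -0.0266  0.3645]
0.82 [-0.001 -0.001  0.002] -0.009 0.365
0.74 [ 0.006 -0.001 -0.006] -0.017 0.358
0.66 [ 0.014 -0.    -0.013] -0.024 0.351
0.58 [ 0.022 -0.    -0.02 ] -0.031 0.343
0.5 [ 0.031 -0.    -0.026] -0.037 0.334
0.42 [ 0.04  -0.    -0.032] -0.043 0.325
0.34 [ 0.049 -0.    -0.037] -0.048 0.315
0.26 [ 0.059 -0.    -0.041] -0.052 0.305
0.18 [ 0.07  -0.    -0.044] -0.055 0.295
0.1 [ 0.08  -0.    -0.046] -0.057 0.284
0.02 [ 0.091 -0.    -0.048] -0.059 0.274
```

>>> servo_tool([
  [0.006, 0, -0.006, 0, 1],
  [0.014, 0, -0.013, 0, 1],
  [0.022, 0, -0.02, 0, 1],
  [0.031, 0, -0.026, 0, 1],
  [0.04, 0, -0.032, 0, 1],
  [0.049, 0, -0.037, 0, 1],
  [0.059, 0, -0.041, 0, 1],
  [0.066, 0, -0.043, 0, 1],
])

```text
clock: 19.5
tcp_pos: [0.5213, -0.0698, 0.2976]
orientation: [-1.319, 1.135, 1.309]
contact_force: [-0.5, -1.3, 0.9]
grip_width: -0.0001
```

```bash
python3 arc.py "[.2,.1,.05,0]"
```

```text
d [-4.110e-02  1.000e-04  2.595e-01] turn -0.16 t 19.5 F [-0.5 -1.3  0.9] w -0.0001 tcp [ 0.5213 -0.0698  0.2976]
0.2 [ 0. -0.  0.] -0.054 0.298
0.1 [ 0.013 -0.    -0.003] -0.057 0.284
0.05 [ 0.02  -0.    -0.004] -0.058 0.278
0 [ 0.027 -0.    -0.004] -0.059 0.271
```

>>> servo_tool([
  [0.005, 0, -0.001, 0, 1],
  [0.01, 0, -0.002, 0, 1],
  [0.014, 0, -0.003, 0, 1],
  [0.018, 0, -0.004, 0, 1],
  [0.022, 0, -0.004, 0, 1],
  [0.025, 0, -0.004, 0, 1],
  [0.027, 0, -0.004, 0, 1],
  [0.027, 0, -0.004, 0, 1],
])

```text
clock: 20.3
tcp_pos: [0.522, -0.0737, 0.2704]
orientation: [-1.319, 1.135, 1.309]
contact_force: [-0.6, 0.2, 0.4]
grip_width: -0.0002
```

>>> servo_tool([
  [0.001, 0, 0, 0, 1],
  [0.002, 0, 0, 0, 1],
  [0.003, 0, 0, 0, 1],
  [0.004, 0, 0, 0, 1],
  [0.004, 0, 0, 0, 1],
])

```text
clock: 20.8
tcp_pos: [0.5221, -0.0739, 0.2678]
orientation: [-1.318, 1.134, 1.309]
contact_force: [-5.3, -0.2, 15.8]
grip_width: -0.0001
```

Firm stop at shut height, with 16 N at tip height ≈95–98 mm. Lift away and check.

>>> servo_tool([
  [-0.01, 0, 0, 0, 1],
  [-0.04, 0, 0, 0, 1],
  [-0.08, 0, 0, 0, 1],
  [-0.12, 0, 0, 0, 1],
  [-0.16, 0, 0, 0, 1],
  [-0.18, 0, 0, 0, 1],
  [-0.18, 0, 0, 0, 1],
])

```text
clock: 21.5
tcp_pos: [0.5217, -0.074, 0.4514]
orientation: [-1.321, 1.129, 1.304]
contact_force: [0.3, -0.2, -0.1]
grip_width: 0.0004
```

```bash
python3 - <<'E'
from h import *
T=tool(); to(hp(0,0),.44)
w=snap("wrist","w9.png"); s=snap("scene","s9.png")
print([proj("wrist",[*hp(x,-.0785),.091],T)[0].round(0) for x in(-.045,.045)])
print([proj("scene",[*hp(x,-.0785),.091])[0].round(0) for x in(-.045,.045)])
c=np.zeros((450,800,3),np.uint8)
c[:300,:400]=cv2.resize(w,(400,300)); c[:400,400:]=cv2.resize(s[150:250,130:230+0],(400,400),interpolation=2)
cv2.imwrite("pics/c9.png",c[:,:,::-1])
E
```

```text
d [ 0.0113 -0.0003  0.0589] turn -0.18 t 21.5 F [ 0.3 -0.2 -0.1] w 0.0004 tcp [ 0.5217 -0.074   0.4514]
[array([238., 132.]), array([240., 206.])]
[array([192., 194.]), array([215., 204.])]
```

View pics/c9.png

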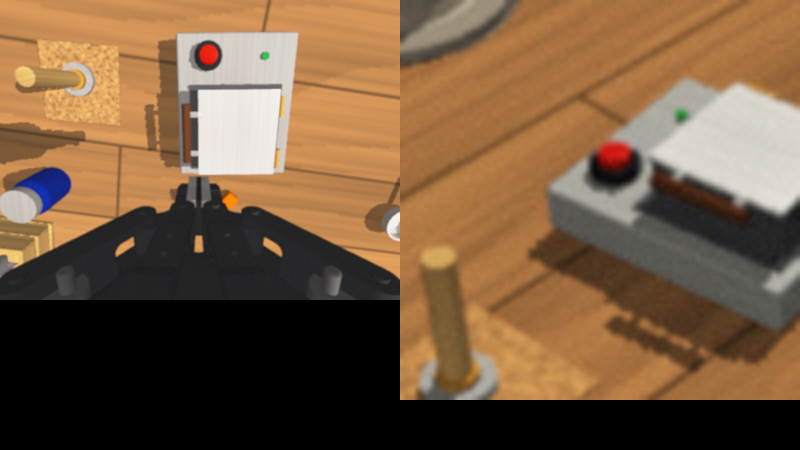

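The lid lies flat. The bar ends match the shut prediction in both the wrist and scene views within about 2 px, and the tamper is upright on its mat.

```bash
python3 -c "
from bench import *
print(hand_in())"
```

```text
the job is handed in; nothing more can be done
None
```

The job is handed in at 21.5 s of the 72 s allowed. No verdict was reported, so success rests on my own checks.

**What I did:** Three lumps were leaning: the −y one in each row and the middle one in the +x row. I pressed each down with the tamper, reading about 20–27 N at the wrist. I then stood the tamper back on its mat and let it go. With the fingers shut, I pushed the lid by its bar through the whole arc at about 0.8 rad/s until it stopped firmly shut.

**Last checks:**
- **Lumps:** All six looked flat from all three cameras, and the tamper stopped at the flat-lump height of 75 mm each time. I could not see the lumps again once the lid was shut.
- **Tamper:** It stands upright within about 3 mm of the mat's centre.
- **Lid:** The ends of the bar match the shut position within about 2 px in both the wrist and scene views. The press-down ended at about 16 N with the fingertips at 95 mm, where I expected 98 mm. I put the 3 mm down to tool tilt and calibration.
- **Robot:** It is clear of everything, with about 0 N at the wrist.
- **Leave-alone items:** I saw nothing disturbed. The button looks unpressed, and no move went near the jar, ladle, ingot or sinkers. I did not measure their positions again at the end.

**What disagreed:** The pan centre estimated from the top and wrist cameras differed by 2–4 mm. The hotplate deck also measured about 3% smaller than stated. I used the pan's inner rim as seen by the wrist camera, which matched the given sizes to about 2 mm.

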